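# Hang the vial holder on the sampler rail and lock it

### The job

Take the vial holder by its black tab, keep it upright, and hang it by the two holes of its flange on the two upright pins of the blue shoe on the sampler rail: feel gently for the pins without forcing it, and lower it fully home on both before you let go. Then swing the red clamp lever a quarter turn, all the way to its stop, so that the clamp's tongue lies over the end of the flange; leave the holder hanging flush and locked, and do not disturb the other things on the bench.

Things in the scene. Friction and masses are not known exactly. Their poses are not given: they have to be found in the camera images.
- holder_tab (a point): Grasp centre of the vial holder's black lifting tab. The tab is 10 mm thick (along x), 34 mm wide (y) and 38 mm tall; this point is 15 mm below its top, 23 mm above the flange's upper face and 90 mm above the holder's underside. z is up; x points from the vials to the flange. The holder is one rigid piece of about 0.3 kg, standing on the bench on its white vial block
- holder: The whole vial holder; origin under its back plate, 90 mm below the tab point. Its level aluminium flange is 5 mm thick, y -55 to 55, x 0 to 45 mm, underside at z = 62 mm, with two through holes of 10 mm diameter at x = 26, y = -35 and 35 mm. A 3 mm back plate (x = 0) joins it to the block of blue-capped vials (x -49 to 0, 106 mm wide, vials up to z = 40 mm)
- rail: Sampler rail, fixed to the bench: an aluminium profile 360 mm long (y), 45 mm deep (x, pointing to its far side) on two feet; origin on the bench under its middle, top at z = 130 mm. A wash block stands on it at y -167 to -117 mm, to z = 184 mm. With the holder home its flange lies flat on the shoe, vials in front (-x) of the rail, the tab point 26 mm in front of the pins at z = 166 mm
- rail_top (a point): Middle of the rail's top face. On it is clamped a blue shoe plate, 8 mm thick, with two upright pins of 8 mm diameter, 14 mm tall above the plate (last 1.5 mm tapered to 6.6), at x = 0 and 70 mm apart along y. The shoe is set by hand: the middle between the pins lies up to 22 mm to either side of this point along y, not reported; it holds against pushes under 100 N
- clamp (a joint): Angle (rad) of the swing clamp on the shoe; pivot upright, 72 mm to +y of the middle between the pins, x = 0. 0 = open (tongue to +x, lever to -x); grows clockwise seen from above to its stop at 1.62, tongue then over the flange's end, lever to +y. Push the red upright handle: 14 mm diameter, 36 mm from the pivot, 20 to 50 mm above the rail's top; about 2 N, stays where left
- vialbox: white-trayed cardboard box of blue-capped vials, 100 x 100 x 40 mm; origin under its centre. Leave alone
- solvent: amber solvent bottle with a blue cap, 72 mm across, 150 mm tall; origin under its centre. Leave alone
- beaker: empty glass beaker, 64 mm across, 85 mm tall; origin under its centre. Leave alone
- jar: glass jar with a white lid, 64 mm across, 80 mm tall; origin under its centre. Leave alone
- wrench: steel spanner lying flat, 150 mm long along its x; origin under its middle. Leave alone
- mouse: black computer mouse on a blue mat, 64 mm across, 34 mm tall; origin under its centre. Leave alone
Things that resemble listed ones, but are neither listed nor needed, are in the scene too. Of the things that look like the holder, the largest one is meant.

How it is judged (in metres and radians):
On the way:
1. the holder is fully home on both pins while still held (z of holder_tab in the frame of rail_top between 0.033 and 0.0395 m and x of holder_tab in the frame of rail_top between -0.031 and -0.021 m and y of holder_tab in the frame of rail_top between -0.027 and 0.027 m and angle between holder_tab's own z axis and vertical below 0.09 rad and angle between the x axis of holder_tab and the x axis of rail_top, either way round below 0.09 rad and contact force between the fingers and holder above 1 N), for 0.2 s.
At the end, for the whole second after the job is handed in: The holder hangs home on both pins: its tab point 33 to 39.5 mm above the rail-top point, 21 to 31 mm in front of it and within 27 mm of it along the rail, upright within 0.09 rad and square to the rail within 0.09 rad, at rest and released; the clamp stands beyond 1.4 rad, at rest (z of holder_tab in the frame of rail_top between 0.033 and 0.0395 m and x of holder_tab in the frame of rail_top between -0.031 and -0.021 m and y of holder_tab in the frame of rail_top between -0.027 and 0.027 m and angle between holder_tab's own z axis and vertical below 0.09 rad and angle between the x axis of holder_tab and the x axis of rail_top, either way round below 0.09 rad and value of joint clamp above 1.4 rad and velocity of joint clamp below 0.1 rad/s and linear speed of holder below 0.02 m/s and angular speed of holder below 0.1 rad/s and contact force between the fingers and holder below 0.1 N); the robot touches nothing.
It fails at once if the holder is pressed against the rail, its shoe, pins or clamp with more than 40 N (contact force between holder and rail above 40 N).
It fails at once if the holder is tipped more than 0.6 rad from upright (angle between holder_tab's own z axis and vertical above 0.6 rad).
It fails at once if another thing on the bench is moved more than 30 mm (distance of any of vialbox, solvent, beaker, jar, wrench, mouse from where it was at the start of the episode above 0.03 m).
It also fails if it takes over 72 s, if anything falls off the work surface, if the arm or the gripper's body presses on something with over 40 N, if the wrist force passes 120 N, or if a joint passes its speed limit or range.

### The arm

A 7-joint arm with a two-finger parallel gripper is mounted at the origin on the work surface. World frame = base frame: x ahead of the robot, y to its left, z up, the work surface at z = 0. Lengths are in mm, angles in rad, forces in N, time in s.
With the tool pointing down it reaches from about 400 to 850 mm from the base axis. Payload 4.5 kg.
Tool frame: the origin (TCP) lies midway between the tips of the shut fingers; the grasp point (between the pads) lies 19 mm behind it; z points along the fingers, y is the line along which they close (so a half turn about z gives the same grasp; the last joint's range is limited). The gripper opens to 85 mm and grips with 20 to 120 N. Pads are 22 mm wide; open, the fingers measure 114 mm over their backs; the gripper's body (76 mm by 85 mm) begins 54 mm behind the grasp point. The pads swing forward as they close: fully open they stand 13 mm farther back than shut.
Start: joints at [-1.092, 0.689, -0.195, 1.565, 0.157, 0.902, -0.215], TCP at [268.908, 564.219, 231.317] pointing down, gripper open.
Joint ranges: [-3.01, 3.01], [-0.46, 2.08], [-1.47, 1.51], [0.13, 2.56], [-1, 4.14], [0.04, 2.09], [-2.66, 2.66]. Speed limits (rad/s): [2.57, 2.57, 3.14, 3.14, 3.14, 3.14, 3.14].

### API

Orientations are given as a unit quaternion [x, y, z, w].
In Python, from workcell import * gives the robot as it stands.
- The arm moves only by the tool jog_arm, never from a script. Its argument "plan" is a list of rows, each an object of numbers: "tx", "ty", "tz": the shift along the tool's x, y, z in cm; "yaw": the turn about the tool's z in rad; "claw": the opening in per cent of the stroke, from 0 (shut) to 100 (fully open). In form: [{"tx": .., "ty": .., "tz": .., "yaw": .., "claw": ..}, ...]. A call has 1 to 10 rows; each row is the pose to reach, as a shift and turn from the pose commanded when the call began, along the tool's axes at that moment; what a row does not reach only later rows make up. A row lasts 1/8 s, in which the tool goes at most 62.5 mm and 10.7 degrees, less where a joint would pass 70% of its speed; a pose out of reach is approached as far as the arm can. A call with a gripper value outside its range is refused whole. The fingers move at their own pace and stop on an object; "newtons" is the grip in N (left out, the last holds). Time passes only in rows, so rows that repeat a pose let the fingers close. It gives the time, the measured TCP pose, the force, the opening and the grip force at its end, in the units of the state.
- read_state(): the state, without advancing time (a new reading comes with each control period).
- grab_frame(name): name is "side" or "top"; returns (picture, depth): 400x640x3 uint8, red, green, blue; 400x640 float32, mm along the optical axis (not along the pixel's ray), 0 where there is no reading.
- camera_info(name): a dict with "fx", "fy", "cx", "cy" (pixels), "eye" and "rotation" of the camera in the world. Camera axes: x right, y down, z forward; pixel columns grow to the right and rows downward; lengths in mm; the calibration is good to about 2 mm. A picture is of the moment at which its call begins. camera_info takes no time and is no camera call.
- close_job(): hands the job in; it is judged then, once.
Trained networks look in the newest picture that a camera, given by its name, has taken for a name from the list of things; names that differ only in an ending like _2 or _b are one class to them, and where a whole thing is asked for, a point or a joint stands for the part that bears it (a point fixed in the world has none). Each returns a list of dicts, best first, with "score" (0 to 1); they miss things now and then, are a little off and sometimes report something else, mostly with a low value. They report only what shows in the picture. A call takes as long as a camera call. They do not tell look-alikes from the thing itself.
- masks_of(camera, thing): "pixels" (400x640 bool, what is visible of it) and "rect" ([left, top, width, height] in pixels, round what is visible of it).
- mark_of(camera, thing): "xy" ([column, row] in pixels: a listed point, or the origin of a listed thing).
The state is a dict: "clock": time; "joints": joint angles; "joint_vel": joint speeds; "joint_efforts": joint torques, N m; "position": TCP position; "ee_rot": TCP orientation; "contact_force": force on the tool from outside, world axes, zero at the start; "torque": the same for the moment, N m; "opening": finger opening in mm; "grasp_force": force on a finger pad.
Only numpy, scipy, OpenCV 4.12 (cv2) and the standard library are available. Lean on these libraries where they do the work, as an engineer would, in place of code of your own. Each camera call takes 0.05 s, during which the arm holds its last target. There are 200 camera calls.

## Working session

There is one attempt and no reset: what is moved stays moved. The work goes in short steps, Python scripts to look and compute and a tool call to move; the robot and the scene stay as the last step left them, time stands still between calls to the robot, and variables do not carry over. Pictures are saved under pics/ and viewed, at most 10 in all, crops included, and the job is handed in when it is done.

Besides the shell and the picture viewer there is one more tool, called after "Request:" as name([rows], argument=value, ...), one row to a line, values as JSON. jog_arm: Moves the arm, as the interface text tells. Its arguments: {"type":"object","properties":{"plan":{"type":"array","items":{"type":"object","properties":{"tx":{"type":"number"},"ty":{"type":"number"},"tz":{"type":"number"},"yaw":{"type":"number"},"claw":{"type":"number"}}}},"newtons":{"type":"number"}},"required":["plan"]}

```bash
mkdir -p pics; ls; cat > h.py <<'E'
from workcell import *
import numpy as np, cv2
def save(n,im): cv2.imwrite('pics/'+n,cv2.cvtColor(im,cv2.COLOR_RGB2BGR))
def w(cam,u,v,d):
    c=camera_info(cam); p=np.array([(u-c['cx'])/c['fx']*d,(v-c['cy'])/c['fy']*d,d])
    return np.array(c['eye'])+np.array(c['rotation'])@p
def cloud(cam,D):
    c=camera_info(cam); v,u=np.mgrid[0:400,0:640]
    P=np.stack([(u-c['cx'])/c['fx']*D,(v-c['cy'])/c['fy']*D,D],-1)
    return P@np.array(c['rotation']).T+np.array(c['eye'])
def proj(cam,p):
    c=camera_info(cam); q=np.array(c['rotation']).T@(np.array(p)-np.array(c['eye']))
    return q[0]/q[2]*c['fx']+c['cx'],q[1]/q[2]*c['fy']+c['cy']
E
python3 - <<'E'
from h import *
for n in('top','side'):
    c=camera_info(n);print(n,c)
    im,D=grab_frame(n);save(n+'0.png',im);np.save(n+'0.npy',D)
    for t in('holder_tab','rail_top','holder','rail','clamp'):
        for m in mark_of(n,t)[:4]:
            u,v=m['xy'];d=D[int(np.clip(v,0,399)),int(np.clip(u,0,639))]
            print(n,t,round(m['score'],2),np.round(m['xy']),w(n,u,v,d).round())
s=read_state();print(s['clock'],s['position'],s['ee_rot'],s['opening'])
E
```

```text
pics
top {'fx': 494.0066894826064, 'fy': 494.0066894826064, 'cx': 317.24989533075404, 'cy': 198.716755178214, 'eye': array([ 292.44507748,  -38.84699831, 1548.79109183]), 'rotation': array([ 0.71251989, -0.69515751,  0.06839939, -0.0662795 ])}Traceback (most recent call last):
  File "<stdin>", line 8, in <module>
  File "h.py", line 6, in w
    return np.array(c['eye'])+np.array(c['rotation'])@p
                              ~~~~~~~~~~~~~~~~~~~~~~~^~
ValueError: matmul: Input operand 1 has a mismatch in its core dimension 0, with gufunc signature (n?,k),(k,m?)->(n?,m?) (size 3 is different from 4)
```

```bash
sed -i "s/np.array(c\['rotation'\])/R_(c)/g; 2a from scipy.spatial.transform import Rotation as Ro\ndef R_(c): return Ro.from_quat(c['rotation']).as_matrix()" h.py
python3 - <<'E'
from h import *
for n in('top','side'):
    c=camera_info(n);print(n,c['eye'],R_(c).round(2).tolist())
    im,D=grab_frame(n);save(n+'0.png',im);np.save(n+'0.npy',D)
    for t in('holder_tab','rail_top','holder','rail','clamp'):
        for m in mark_of(n,t)[:4]:
            u,v=m['xy'];d=D[int(np.clip(v,0,399)),int(np.clip(u,0,639))]
            print(n,t,round(m['score'],2),np.round(m['xy']),w(n,u,v,d).round())
s=read_state();print(s['clock'],s['position'],s['ee_rot'],s['opening'])
E
```

```text
top [ 292.44507748  -38.84699831 1548.79109183] [[0.02, -0.98, 0.19], [-1.0, -0.02, -0.0], [0.01, -0.19, -0.98]]
top holder_tab 0.78 [396. 199.] [ 585. -282.   57.]
top holder_tab 0.69 [394. 245.] [ 442. -272.   69.]
top rail_top 0.9 [270. 179.] [621.  99. 137.]
top holder 0.72 [337. 253.] [ 419. -104.   13.]
top holder 0.69 [389. 249.] [ 428. -255.   95.]
top holder 0.66 [400. 205.] [ 571. -296.   43.]
top rail 0.61 [278. 189.] [594.  77. 129.]Traceback (most recent call last):
  File "<stdin>", line 6, in <module>
ValueError: it knows: beaker, holder, holder_tab, jar, mouse, rail, rail_top, solvent, vialbox, wrench
```

View pics/top0.png

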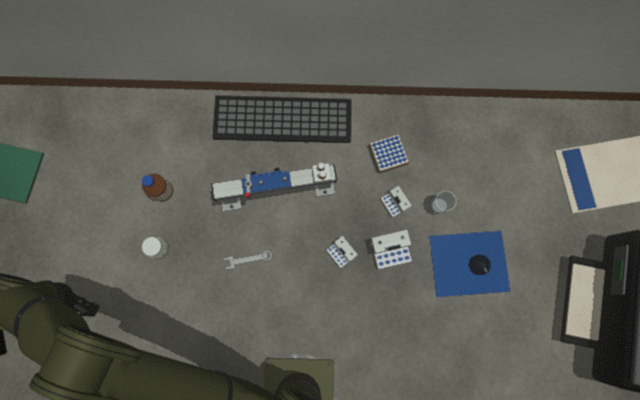

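The top picture shows three holder-like things: a large one at (392,249) and two small ones at (342,251) and (396,201). The rail with its blue shoe is at (272,182), the red lever at about (248,188), and the wash block at (322,172). The arm is at the lower left.

```bash
python3 - <<'E'
from h import *
n='side'
c=camera_info(n);print(n,c['eye'],c['fx'],R_(c).round(2).tolist())
im,D=grab_frame(n);save(n+'0.png',im);np.save(n+'0.npy',D)
for t in('holder_tab','rail_top','holder','rail'):
    for m in mark_of(n,t)[:4]:
        u,v=m['xy'];d=D[int(np.clip(v,0,399)),int(np.clip(u,0,639))]
        print(n,t,round(m['score'],2),np.round(m['xy']),w(n,u,v,d).round())
s=read_state();print(s['clock'],s['position'],s['ee_rot'],s['opening'])
im=cv2.imread('pics/top0.png')
a=cv2.resize(im[150:215,200:345],None,fx=5.5,fy=5.5,interpolation=cv2.INTER_CUBIC)
b=cv2.resize(im[180:275,325:420],None,fx=5.5,fy=5.5,interpolation=cv2.INTER_CUBIC)
cv2.imwrite('pics/cropB.png',b)
E
```

```text
side [  46.73591213 -889.53634508  997.82610719] 413.27927683397434 [[0.84, -0.37, 0.39], [-0.54, -0.54, 0.64], [-0.02, -0.75, -0.66]]
side holder_tab 0.97 [297. 243.] [ 431. -126.   58.]
side holder_tab 0.95 [322. 269.] [ 431. -269.   81.]
side holder_tab 0.56 [372. 252.] [ 591. -291.   70.]
side rail_top 0.77 [308. 166.] [608.  96. 137.]
side holder 0.92 [368. 266.] [ 566. -307.   42.]
side holder 0.88 [325. 286.] [ 424. -294.   38.]
side holder 0.65 [402. 301.] [ 565. -453.   46.]
side holder 0.57 [297. 256.] [ 411. -161.   44.]
side rail 0.84 [312. 195.] [622.  94.  -2.]
0.6 [268.90904759 564.1965697  231.28147547] [ 2.20558311e-01  9.75373791e-01  8.22871741e-06 -1.09867519e-05] 85.46290050707826
```

View pics/side0.png

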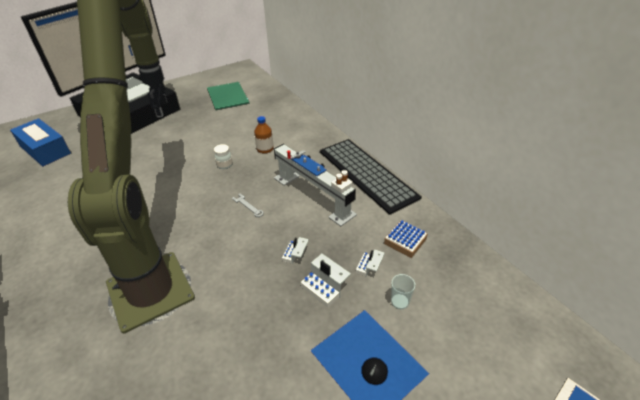

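View pics/cropB.png

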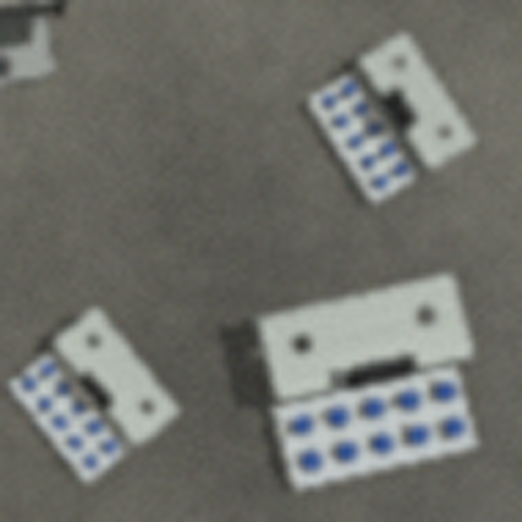

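```bash
cat >> h.py <<'E'
def ray(cam,u,v,z):
    a=w(cam,u,v,1.0); e=np.array(camera_info(cam)['eye']); r=a-e
    return e+r*(z-e[2])/r[2]
def rect(X):
    r=cv2.minAreaRect(X[:,:2].astype(np.float32)); return [np.round(q,2) for q in r]
E
python3 - <<'E'
from h import *
def dump(n,sel,z):
    v,u=np.nonzero(sel); return np.array([ray(n,a,b,z) for a,b in zip(u,v)])
for n in('top','side'):
    D=np.load(n+'0.npy').astype(float); P=cloud(n,D); im=cv2.cvtColor(cv2.imread(f'pics/{n}0.png'),cv2.COLOR_BGR2HSV)
    x,y,z=P[...,0],P[...,1],P[...,2]
    near=(np.hypot(x-450,y+270)<110)
    f=near&(z>58)&(z<74); print(n,'flange',f.sum(),np.median(z[f]),rect(P[f]),rect(dump(n,f,67)))
    t=near&(z>85); print(' tab',t.sum(),z[t].max(),rect(P[t]),P[t].mean(0).round(1))
    r=(np.hypot(x-610,y-80)<260)&(z>115)&(z<143)&(y<300); print(' rail',r.sum(),rect(P[r]),np.median(z[r]))
    b=(np.hypot(x-610,y-80)<200)&(z>115)&(z<150)&(im[...,0]>100)&(im[...,0]<125)&(im[...,1]>110)
    print(' blue',b.sum(),rect(P[b]),rect(dump(n,b,138)),np.median(z[b]))
    red=(np.hypot(x-610,y-80)<260)&(z>100)&(z<220)&((im[...,0]<8)|(im[...,0]>172))&(im[...,1]>130)
    v,u=np.nonzero(red);print(' red',red.sum(),P[red].mean(0).round() if red.sum() else '',u.mean(),v.mean())
    hi=(np.hypot(x-610,y-80)<260)&(z>148)&(y<300)&(x>450);print(' high',hi.sum(),rect(P[hi]))
im=cv2.imread('pics/top0.png')
a=cv2.resize(im[150:215,205:345],None,fx=5.5,fy=5.5,interpolation=cv2.INTER_CUBIC)
im=cv2.imread('pics/side0.png')
b=cv2.resize(im[140:225,265:365],None,fx=3,fy=3,interpolation=cv2.INTER_CUBIC)
s=np.zeros((a.shape[0]+b.shape[0],800,3),np.uint8)[:600+20]
s[:a.shape[0],:a.shape[1]]=a; b=b[:s.shape[0]-a.shape[0]]; s[a.shape[0]:a.shape[0]+b.shape[0],:b.shape[1]]=b
cv2.imwrite('pics/rail.png',s[:600])
E
```

```text
top flange 508 66.35964904867615 [array([ 454.64, -266.3 ]), array([ 49.23, 111.32]), np.float64(14.67)] [array([ 454.45, -265.6 ]), array([ 48.68, 110.27]), np.float64(14.39)]
 tab 45 112.41238685774988 [array([ 434.36, -270.16]), array([10.02, 33.63]), np.float64(14.52)] [ 434.1 -269.6  102.9]
 rail 1733 [array([624.85,  90.5 ]), array([ 66.58, 368.1 ]), np.float64(10.18)] 131.96092862933597
 blue 610 [array([615.65, 112.21]), array([ 52.93, 137.78]), np.float64(9.47)] [array([614.98, 112.3 ]), array([ 51.  , 137.51]), np.float64(10.2)] 137.46776106313382
 red 17 [565. 159. 174.] 247.11764705882354 194.58823529411765
 high 363 [array([614.38,  46.14]), array([ 71.89, 250.04]), np.float64(9.49)]Traceback (most recent call last):
  File "<stdin>", line 8, in <module>
  File "<stdin>", line 3, in dump
  File "h.py", line 17, in ray
    a=w(cam,u,v,1.0); e=np.array(camera_info(cam)['eye']); r=a-e
                                 ~~~~~~~~~~~^^^^^
ValueError: time passes only in moves, steps and waits
```

```bash
cat >> h.py <<'E'
import functools
_ci=camera_info
camera_info=functools.lru_cache(None)(lambda n:_ci(n))
E
python3 - <<'E'
from h import *
def dump(n,sel,z):
    v,u=np.nonzero(sel); return np.array([ray(n,a,b,z) for a,b in zip(u,v)])
n='side'
D=np.load(n+'0.npy').astype(float); P=cloud(n,D); im=cv2.cvtColor(cv2.imread(f'pics/{n}0.png'),cv2.COLOR_BGR2HSV)
x,y,z=P[...,0],P[...,1],P[...,2]
near=(np.hypot(x-450,y+270)<110)
f=near&(z>58)&(z<74); print(n,'flange',f.sum(),np.median(z[f]),rect(P[f]),rect(dump(n,f,67)))
t=near&(z>85); print(' tab',t.sum(),z[t].max(),rect(P[t]),P[t].mean(0).round(1))
r=(np.hypot(x-610,y-80)<260)&(z>115)&(z<143)&(y<300); print(' rail',r.sum(),rect(P[r]),np.median(z[r]))
b=(np.hypot(x-610,y-80)<200)&(z>115)&(z<150)&(im[...,0]>100)&(im[...,0]<125)&(im[...,1]>110)
print(' blue',b.sum(),rect(P[b]),rect(dump(n,b,138)),np.median(z[b]))
red=(np.hypot(x-610,y-80)<260)&(z>100)&(z<220)&((im[...,0]<8)|(im[...,0]>172))&(im[...,1]>130)
v,u=np.nonzero(red);print(' red',red.sum(),P[red].mean(0).round() if red.sum() else '',u.mean(),v.mean())
im=cv2.imread('pics/top0.png')
a=cv2.resize(im[150:213,205:345],None,fx=5.5,fy=5.5,interpolation=cv2.INTER_CUBIC)
im=cv2.imread('pics/side0.png')
b=cv2.resize(im[140:225,265:365],None,fx=2.9,fy=2.9,interpolation=cv2.INTER_CUBIC)
s=np.zeros((600,800,3),np.uint8)
s[:a.shape[0],:a.shape[1]]=a; b=b[:600-a.shape[0]]; s[a.shape[0]:a.shape[0]+b.shape[0],:b.shape[1]]=b
cv2.imwrite('pics/rail.png',s)
E
```

```text
side flange 460 68.21643039966091 [array([ 456.54, -268.91]), array([ 51.16, 111.09]), np.float64(14.14)] [array([ 455.83, -270.18]), array([ 53.46, 115.18]), np.float64(14.51)]
 tab 86 108.22624841231504 [array([ 436.  , -274.47]), array([11.46, 34.45]), np.float64(16.84)] [ 435.  -276.3   99.4]
 rail 1012 [array([626.39,  87.35]), array([ 69.36, 371.2 ]), np.float64(10.4)] 132.1761832800227
 blue 276 [array([620.63, 100.84]), array([ 57.72, 128.07]), np.float64(10.69)] [array([618.24, 101.02]), array([ 53.07, 125.61]), np.float64(10.02)] 138.83380484524133
 red 15 [567. 152. 169.] 288.53333333333336 154.26666666666668
```

View pics/rail.png

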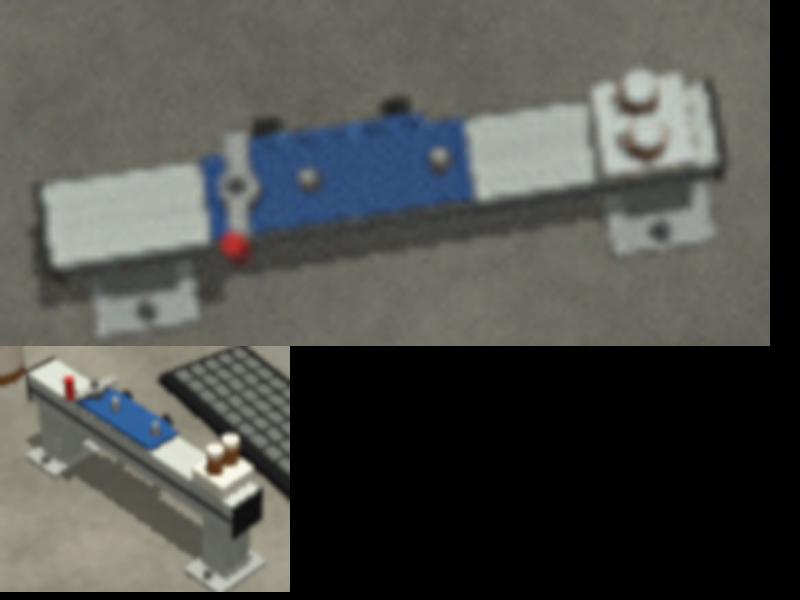

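```bash
cat >> h.py <<'E'
def st():
    s=read_state(); R=Ro.from_quat(s['ee_rot']).as_matrix()
    print('t',round(s['clock'],2),'p',np.round(s['position'],1),'yaxis deg',round(np.degrees(np.arctan2(R[1,1],R[0,1])),2),'F',np.round(s['contact_force'],1),'M',np.round(s['torque'],2),'op',round(s['opening'],1),'g',round(s['grasp_force'],1))
    return s,R
def to(p,ydeg=None,s=None):
    s,R=s or st()
    d=R.T@(np.array(p)-s['position'])/10
    yaw=0
    if ydeg is not None:
        a=np.degrees(np.arctan2(R[1,1],R[0,1])); e=(a-ydeg+90)%180-90; yaw=np.radians(e)
    print('to',p,'tx %.2f ty %.2f tz %.2f yaw %.3f'%(*d,yaw))
E
python3 - <<'E'
from h import *
sr=st()
to([500,120,310],14.4,sr); to([434,-272.5,200],14.4,sr); to([434,-272.5,76],14.4,sr)
P=np.load('top0.npy').astype(float);P=cloud('top',P)
for u,v in((261.2,182.4),(284.6,178.5),(248.1,183.8)): print(u,v,ray('top',u,v,152 if u>250 else 150).round(1))
for u,v in((305,160),(318.4,168.3)): print(u,v,ray('side',u,v,148).round(1))
E
```

```text
t 0.6 p [268.9 564.2 231.3] yaxis deg 64.52 F [ 0.7  0.5 -0.2] M [-0.03 -0.02 -0.  ] op 85.5 g 0.0
to [500, 120, 310] tx -39.97 ty -30.16 tz -7.87 yaw 0.875
to [434, -272.5, 200] tx -50.90 ty -68.43 tz 3.13 yaw 0.875
to [434, -272.5, 76] tx -50.90 ty -68.43 tz 15.53 yaw 0.875
261.2 182.4 [606.2 123.7 152. ]
284.6 178.5 [619.5  56.4 152. ]
248.1 183.8 [601.6 161.7 150. ]
305 160 [610.5 116.2 148. ]
318.4 168.3 [623.6  50.7 148. ]
```

Request:
jog_arm([
  {"tz": -3},
  {"tx": -10,"ty": -7.5,"tz": -7.8,"yaw": 0.175},
  {"tx": -20,"ty": -15,"tz": -7.8,"yaw": 0.35},
  {"tx": -30,"ty": -22,"tz": -7.8,"yaw": 0.525},
  {"tx": -40,"ty": -30,"tz": -7.8,"yaw": 0.7},
  {"tx": -40,"ty": -30,"tz": -7.8,"yaw": 0.875},
  {"tx": -40,"ty": -30,"tz": -7.8,"yaw": 0.875},
  {"tx": -40,"ty": -30,"tz": -7.8,"yaw": 0.875},
  {"tx": -45,"ty": -45,"tz": -5,"yaw": 0.875},
  {"tx": -49,"ty": -58,"tz": -2,"yaw": 0.875},
], newtons=60)

```text
invalid input
```

```bash
python3 - <<'E'
from h import *
sr=st()
to([434,-272.5,150],14.4,sr); to([434,-272.5,76],14.4,sr)
E
```

```text
t 0.6 p [268.9 564.2 231.3] yaxis deg 64.52 F [ 0.7  0.5 -0.2] M [-0.03 -0.02 -0.  ] op 85.5 g 0.0
to [434, -272.5, 150] tx -50.90 ty -68.43 tz 8.13 yaw 0.875
to [434, -272.5, 76] tx -50.90 ty -68.43 tz 15.53 yaw 0.875
```

Request:
jog_arm([
  {"tx": 0,"ty": 0,"tz": -3,"yaw": 0,"claw": 100},
  {"tx": -10,"ty": -7.5,"tz": -7.8,"yaw": 0.175,"claw": 100},
  {"tx": -20,"ty": -15,"tz": -7.8,"yaw": 0.35,"claw": 100},
  {"tx": -30,"ty": -22,"tz": -7.8,"yaw": 0.525,"claw": 100},
  {"tx": -40,"ty": -30,"tz": -7.8,"yaw": 0.7,"claw": 100},
  {"tx": -40,"ty": -30,"tz": -7.8,"yaw": 0.875,"claw": 100},
  {"tx": -40,"ty": -30,"tz": -7.8,"yaw": 0.875,"claw": 100},
  {"tx": -40,"ty": -30,"tz": -7.8,"yaw": 0.875,"claw": 100},
  {"tx": -45,"ty": -45,"tz": -5,"yaw": 0.875,"claw": 100},
  {"tx": -49,"ty": -58,"tz": -2,"yaw": 0.875,"claw": 100},
], newtons=60)

```text
clock: 1.85
position: [471.5, 55.6, 289.3]
ee_rot: [0.613, 0.79, 0.001, 0.001]
contact_force: [0.4, 0.2, 0.1]
opening: 85.3
grasp_force: 0.0
```

```bash
python3 - <<'E'
from h import *
sr=st()
to([434,-272.5,150],14.4,sr); to([434,-272.5,76],14.4,sr)
E
```

```text
t 1.85 p [471.5  55.6 289.3] yaxis deg 14.37 F [0.4 0.2 0.1] M [-0.01 -0.03 -0.06] op 85.3 g 0.0
to [434, -272.5, 150] tx -30.85 ty -11.81 tz 13.91 yaw -0.001
to [434, -272.5, 76] tx -30.85 ty -11.82 tz 21.31 yaw -0.001
```

Request:
jog_arm([
  {"tx": -6,"ty": -2.4,"tz": 0,"yaw": 0,"claw": 100},
  {"tx": -12,"ty": -4.6,"tz": 0,"yaw": 0,"claw": 100},
  {"tx": -18,"ty": -7,"tz": 2,"yaw": 0,"claw": 100},
  {"tx": -24,"ty": -9.3,"tz": 5,"yaw": 0,"claw": 100},
  {"tx": -30.8,"ty": -11.8,"tz": 8,"yaw": 0,"claw": 100},
  {"tx": -30.8,"ty": -11.8,"tz": 12,"yaw": 0,"claw": 100},
  {"tx": -30.8,"ty": -11.8,"tz": 12,"yaw": 0,"claw": 100},
  {"tx": -30.8,"ty": -11.8,"tz": 12,"yaw": 0,"claw": 100},
])

```text
clock: 2.85
position: [433.6, -269.2, 169.6]
ee_rot: [0.613, 0.79, 0.001, 0.0]
contact_force: [0.6, 1.0, 0.2]
opening: 85.5
grasp_force: 0.0
```

```bash
python3 - <<'E'
from h import *
sr=st()
im,D=grab_frame('top'); P=cloud('top',D.astype(float)); 
im2,D2=grab_frame('side')
c=np.hstack([cv2.resize(im[170:300,320:460],None,fx=2.8,fy=2.8),cv2.resize(im2[170:300,250:390],None,fx=2.8,fy=2.8)])
save('hover.png',c)
to([434,-272.5,76],14.4,sr)
E
```

```text
t 2.85 p [ 433.6 -269.2  169.6] yaxis deg 14.44 F [0.6 1.  0.2] M [-0.03 -0.01 -0.01] op 85.5 g 0.0
to [434, -272.5, 76] tx -0.33 ty -0.05 tz 9.36 yaw 0.001
```

View pics/hover.png

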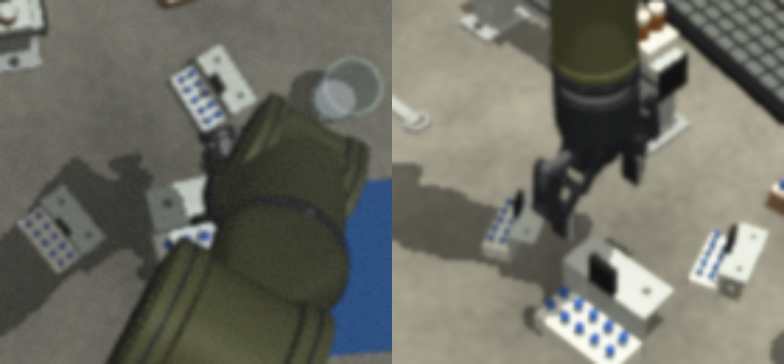

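The hover picture shows the open fingers above the large holder's tab, at about (600,272) in the right-hand crop, straddling it along the holder's x axis. Descending.

Request:
jog_arm([
  {"tx": -0.3,"ty": 0,"tz": 4,"yaw": 0,"claw": 100},
  {"tx": -0.3,"ty": 0,"tz": 7.5,"yaw": 0,"claw": 60},
  {"tx": -0.3,"ty": 0,"tz": 9.1,"yaw": 0,"claw": 60},
  {"tx": -0.3,"ty": 0,"tz": 9.3,"yaw": 0,"claw": 50},
  {"tx": -0.3,"ty": 0,"tz": 9.3,"yaw": 0,"claw": 0},
  {"tx": -0.3,"ty": 0,"tz": 9.3,"yaw": 0,"claw": 0},
  {"tx": -0.3,"ty": 0,"tz": 9.3,"yaw": 0,"claw": 0},
  {"tx": -0.3,"ty": 0,"tz": 9.3,"yaw": 0,"claw": 0},
  {"tx": -0.3,"ty": 0,"tz": 9.3,"yaw": 0,"claw": 0},
  {"tx": -0.3,"ty": 0,"tz": 9.3,"yaw": 0,"claw": 0},
], newtons=60)

```text
clock: 4.2
position: [434.8, -273.2, 77.0]
ee_rot: [0.613, 0.79, 0.0, 0.001]
contact_force: [1.2, 0.3, 7.0]
opening: 8.9
grasp_force: 62.4
```

```bash
python3 - <<'E'
from h import *
st()
E
```

```text
t 4.2 p [ 434.8 -273.2   77. ] yaxis deg 14.4 F [1.2 0.3 7. ] M [ 0.03 -0.03  0.01] op 8.9 g 62.4
```

Request:
jog_arm([
  {"tx": 0,"ty": 0,"tz": -1,"yaw": 0,"claw": 0},
  {"tx": 0,"ty": 0,"tz": -5,"yaw": 0,"claw": 0},
  {"tx": 0,"ty": 0,"tz": -10,"yaw": 0,"claw": 0},
  {"tx": 0,"ty": 0,"tz": -15,"yaw": 0,"claw": 0},
  {"tx": 0,"ty": 0,"tz": -19,"yaw": 0,"claw": 0},
  {"tx": 0,"ty": 0,"tz": -21,"yaw": 0,"claw": 0},
  {"tx": 0,"ty": 0,"tz": -21,"yaw": 0,"claw": 0},
])

```text
clock: 5.08
position: [433.6, -273.1, 287.2]
ee_rot: [0.613, 0.79, 0.0, 0.001]
contact_force: [0.5, 0.2, -5.0]
opening: 8.9
grasp_force: 60.8
```

```bash
python3 - <<'E'
from h import *
sr=st()
to([589,82,270],10.3,sr);to([589,82,240],10.3,sr)
E
```

```text
t 5.08 p [ 433.6 -273.1  287.2] yaxis deg 14.36 F [ 0.5  0.2 -5. ] M [ 0.04 -0.05 -0.04] op 8.9 g 60.8
to [589, 82, 270] tx 30.55 ty 23.86 tz 1.72 yaw 0.071
to [589, 82, 240] tx 30.56 ty 23.86 tz 4.72 yaw 0.071
```

Request:
jog_arm([
  {"tx": 3,"ty": 2.4,"tz": 0,"yaw": 0.02,"claw": 0},
  {"tx": 7,"ty": 5.5,"tz": 0,"yaw": 0.04,"claw": 0},
  {"tx": 11,"ty": 8.6,"tz": 0,"yaw": 0.07,"claw": 0},
  {"tx": 15,"ty": 11.7,"tz": 0,"yaw": 0.071,"claw": 0},
  {"tx": 19,"ty": 14.8,"tz": 0,"yaw": 0.071,"claw": 0},
  {"tx": 23,"ty": 18,"tz": 0,"yaw": 0.071,"claw": 0},
  {"tx": 27,"ty": 21.1,"tz": 1,"yaw": 0.071,"claw": 0},
  {"tx": 29.5,"ty": 23,"tz": 3,"yaw": 0.071,"claw": 0},
  {"tx": 30.5,"ty": 23.8,"tz": 4.7,"yaw": 0.071,"claw": 0},
  {"tx": 30.5,"ty": 23.8,"tz": 4.7,"yaw": 0.071,"claw": 0},
])

```text
clock: 6.32
position: [586.4, 81.1, 236.5]
ee_rot: [0.64, 0.768, -0.003, -0.002]
contact_force: [0.0, -1.0, -4.8]
opening: 9.0
grasp_force: 60.8
```

Request:
jog_arm([
  {"tx": 0,"ty": 0,"tz": 0,"yaw": 0,"claw": 0},
  {"tx": 0,"ty": 0,"tz": 0,"yaw": 0,"claw": 0},
])

```text
clock: 6.58
position: [588.6, 79.7, 239.9]
ee_rot: [0.642, 0.767, 0.0, 0.001]
contact_force: [0.7, 0.9, -3.1]
opening: 8.8
grasp_force: 60.8
```

```bash
python3 - <<'E'
from h import *
sr=st()
im,D=grab_frame('top'); np.save('top1.npy',D); save('top1.png',im)
im2,D2=grab_frame('side'); np.save('side1.npy',D2); save('side1.png',im2)
a=cv2.resize(im[130:230,200:340],None,fx=5.5,fy=5.5,interpolation=cv2.INTER_CUBIC)[:300]
c=np.vstack([cv2.resize(im[135:215,200:340],(525,300),interpolation=cv2.INTER_CUBIC),cv2.resize(im2[115:195,240:380],(525,300),interpolation=cv2.INTER_CUBIC)])
save('hover2.png',c)
E
```

```text
t 6.58 p [588.6  79.7 239.9] yaxis deg 10.16 F [ 0.7  0.9 -3.1] M [-0.05 -0.15  0.02] op 8.8 g 60.8
```

View pics/hover2.png

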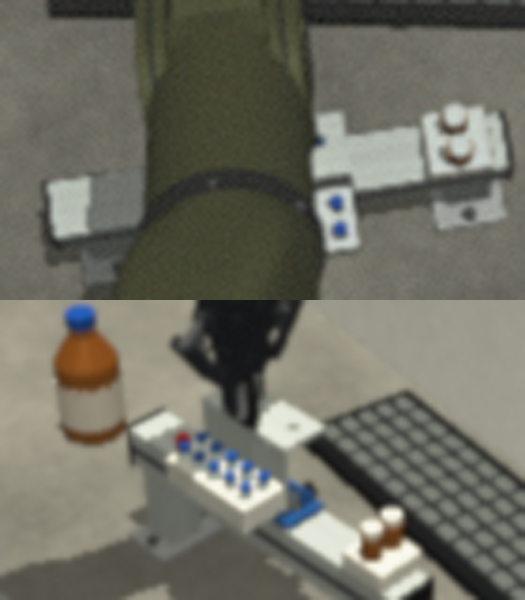

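```bash
python3 - <<'E'
from h import *
th=np.radians(10.3); ex=np.array([np.cos(th),np.sin(th)]); ey=np.array([-np.sin(th),np.cos(th)])
def uv(p): return np.round([p[:2]@ex,p[:2]@ey],1)
for n,ps in(('top',((261.2,182.4),(284.6,178.5))),('side',((305,160),(318.4,168.3)))):
    im=cv2.imread(f'pics/{n}0.png').astype(float)
    m=im[...,2]  # red channel: low on blue, high on pins
    for u,v in ps:
        r=5 if n=='top' else 4
        u0,v0=int(round(u)),int(round(v)); W=m[v0-r:v0+r+1,u0-r:u0+r+1]
        b=np.median(W); Q=np.clip(W-b-0.25*(W.max()-b),0,None)
        vv,uu=np.mgrid[-r:r+1,-r:r+1]; cu=u0+(Q*uu).sum()/Q.sum(); cv=v0+(Q*vv).sum()/Q.sum()
        print(n,'pin',round(cu,2),round(cv,2),[uv(ray(n,cu,cv,z)) for z in(152,146)],ray(n,cu,cv,147).round(1),W.max().round(),b.round())
        if n=='side': print(W.astype(int))
    D=np.load(n+'0.npy').astype(float); P=cloud(n,D)
    # rail profile along ey
    U=P[...,:2]@ex; V=P[...,:2]@ey
    s=(P[...,2]>126)&(P[...,2]<134)&(abs(U-620)<60)&(V>-160)&(V<180)
    hv,hu=np.histogram(U[s],np.arange(570,680,4)); print(dict(zip(hu.astype(int),hv)))
    print('V range',V[s].min().round(),V[s].max().round())
    hi=(P[...,2]>60)&(P[...,2]<155)&(abs(U-620)<60)&(V>-170)&(V<230); print('V hi',np.percentile(V[hi],[0.2,99.8]).round(1))
n='side';D=np.load('side1.npy').astype(float);P=cloud(n,D)
f=(abs(P[...,2]-230)<6)&(np.hypot(P[...,0]-600,P[...,1]-60)<120); print('flange',f.sum(),rect(P[f])); 
U=P[f][:,:2]@ex;V=P[f][:,:2]@ey;print(np.percentile(U,[0.5,99.5]).round(1),np.percentile(V,[.5,99.5]).round(1))
im=cv2.imread('pics/side1.png')[...,2]; W=im[145:153,313:325].astype(int);print(W)
st()
E
```

```text
top pin 260.47 181.59 [array([621.3,  15.1]), array([622.7,  15.5])] [609.7 126.5 147. ] 125.0 50.0
top pin 287.93 176.53 [array([624. , -65.7]), array([625.4, -65.6])] [626.8  47.2 147. ] 162.0 51.0
{np.int64(570): np.int64(0), np.int64(574): np.int64(0), np.int64(578): np.int64(0), np.int64(582): np.int64(0), np.int64(586): np.int64(0), np.int64(590): np.int64(0), np.int64(594): np.int64(0), np.int64(598): np.int64(78), np.int64(602): np.int64(57), np.int64(606): np.int64(59), np.int64(610): np.int64(70), np.int64(614): np.int64(68), np.int64(618): np.int64(66), np.int64(622): np.int64(62), np.int64(626): np.int64(66), np.int64(630): np.int64(61), np.int64(634): np.int64(60), np.int64(638): np.int64(67), np.int64(642): np.int64(39), np.int64(646): np.int64(28), np.int64(650): np.int64(22), np.int64(654): np.int64(8), np.int64(658): np.int64(11), np.int64(662): np.int64(0), np.int64(666): np.int64(0), np.int64(670): np.int64(0), np.int64(674): np.int64(0)}
V range -153.0 161.0
V hi [-167.8  160.7]
side pin 304.37 158.59 [array([621.8,   8.7]), array([627.,  15.])] [613.6 125.7 147. 
[... 1545 characters left out ...]
np.int64(0), np.int64(674): np.int64(0)}
V range -158.0 160.0
V hi [-169.8  157.6]
flange 217 [array([610.83,  83.21]), array([ 51.97, 114.22]), np.float64(11.42)]
[590.2 642.1] [-84.3  29.2]
[[229 229 229 228 227 226 222 210 186 161 149 145]
 [228 229 229 228 227 227 227 225 218 199 178 160]
 [229 228 227 224 218 216 220 226 227 223 216 193]
 [230 229 225 209 185 179 197 223 228 228 226 219]
 [231 229 226 215 196 192 205 224 228 227 222 210]
 [231 231 229 226 222 221 223 225 223 213 187 154]
 [230 231 230 230 229 227 222 215 190 160 125  93]
 [218 227 230 230 228 219 194 169 137 100  68  50]]
t 6.67 p [588.6  80.5 239.9] yaxis deg 10.22 F [ 0.6  0.4 -4.5] M [ 0.02 -0.   -0.01] op 8.9 g 60.8
```

```bash
python3 - <<'E'
from h import *
th=np.radians(10.3); ex=np.array([np.cos(th),np.sin(th)]); ey=np.array([-np.sin(th),np.cos(th)])
def uv(p): return np.round([p[:2]@ex,p[:2]@ey],1)
m=cv2.imread('pics/top0.png')[...,2].astype(float)
T=[]
for u0,v0 in((261,182),(284,178)):
    W=m[v0-3:v0+4,u0-3:u0+4]; Q=np.clip(W-60,0,None); vv,uu=np.mgrid[-3:4,-3:4]
    cu=u0+(Q*uu).sum()/Q.sum(); cv=v0+(Q*vv).sum()/Q.sum(); p=ray('top',cu,cv,147);T.append(p)
    print('top',round(cu,2),round(cv,2),p.round(1),uv(p)); print(W.astype(int))
S=[ray('side',*q,145) for q in((304.35,159.3),(318.16,167.05))]
for p in S: print('side',p.round(1),uv(p))
for A in(T,S):
    d=A[0]-A[1]; print('len',np.linalg.norm(d[:2]).round(1),'ang',np.degrees(np.arctan2(-d[0],d[1])).round(2),'mid',((A[0]+A[1])/2).round(1),uv((A[0]+A[1])/2))
hole=ray('side',317.65,148.5,229.9); print('hole side',hole.round(1),uv(hole))
t=np.array([588.6,80.5]);print('tcp',uv(t),'expected hole if centred',uv(t)+[26,-35])
E
```

```text
top 260.48 181.64 [609.6 126.5 147. ] [622.3  15.4]
[[ 48  49  51  53  49  47  49]
 [ 53  63  74  79  59  53  50]
 [ 52  91 125 121  84  55  53]
 [ 57  89 125 119  88  61  50]
 [ 51  68  85  88  70  57  49]
 [ 48  54  61  65  57  53  48]
 [ 48  52  47  48  50  52  49]]
top 284.44 177.88 [622.6  57.3 147. ] [622.8 -55. ]
[[ 46  50  45  45  49  47  44]
 [ 49  49  59  68  68  53  45]
 [ 49  50  89 122 121  76  50]
 [ 47  52  98 132 130  89  51]
 [ 46  51  75 100  99  74  54]
 [ 49  50  56  63  70  61  51]
 [ 50  49  48  55  51  51  52]]
side [612.7 124.6 145. ] [625.1  13. ]
side [628.7  60.3 145. ] [629.3 -53. ]
len 70.4 ang 10.65 mid [616.1  91.9 147. ] [622.6 -19.8]
len 66.2 ang 13.97 mid [620.7  92.4 145. ] [627.2 -20. ]
hole side [622.2  49.7 229.9] [621.1 -62.4]
tcp [593.5 -26. ] expected hole if centred [619.5 -61. ]
```

Request:
jog_arm([
  {"tx": 0.3,"ty": 0.15,"tz": 1.5,"yaw": 0,"claw": 0},
  {"tx": 0.6,"ty": 0.25,"tz": 3,"yaw": -0.003,"claw": 0},
  {"tx": 0.6,"ty": 0.25,"tz": 4.5,"yaw": -0.003,"claw": 0},
  {"tx": 0.6,"ty": 0.25,"tz": 5.8,"yaw": -0.003,"claw": 0},
  {"tx": 0.6,"ty": 0.25,"tz": 6.5,"yaw": -0.003,"claw": 0},
  {"tx": 0.6,"ty": 0.25,"tz": 6.5,"yaw": -0.003,"claw": 0},
  {"tx": 0.6,"ty": 0.25,"tz": 6.5,"yaw": -0.003,"claw": 0},
  {"tx": 0.6,"ty": 0.25,"tz": 6.5,"yaw": -0.003,"claw": 0},
])

```text
clock: 7.68
position: [590.2, 88.1, 174.7]
ee_rot: [0.64, 0.769, 0.001, 0.0]
contact_force: [-0.6, 0.7, -3.2]
opening: 9.0
grasp_force: 60.8
```

```bash
python3 - <<'E'
from h import *
th=np.radians(10.4); E=np.array([[np.cos(th),np.sin(th)],[-np.sin(th),np.cos(th)]])
for i in range(3):
    s,R=st(); print(E@s['position'][:2]); im,D=grab_frame('side')
save('side2.png',im);np.save('side2.npy',D)
im,D=grab_frame('top'); save('top2.png',im)
a=cv2.resize(cv2.imread('pics/side2.png')[125:190,275:350],None,fx=8,fy=8,interpolation=cv2.INTER_CUBIC); cv2.imwrite('pics/c2.png',a)
E
```

```text
t 7.67 p [590.2  88.1 174.7] yaxis deg 10.48 F [-0.6  0.7 -3.2] M [-0.04 -0.05  0.  ] op 9.0 g 60.8
[596.43402896 -19.93334858]
t 7.72 p [590.2  88.  174.6] yaxis deg 10.48 F [-0.4  0.4 -3. ] M [ 0.   -0.02  0.03] op 9.0 g 60.8
[596.35203351 -19.94549995]
t 7.78 p [590.1  88.  174.5] yaxis deg 10.49 F [-0.3 -0.1 -4. ] M [-0.03 -0.02  0.03] op 9.0 g 60.8
[596.29975012 -19.92478683]
```

View pics/c2.png

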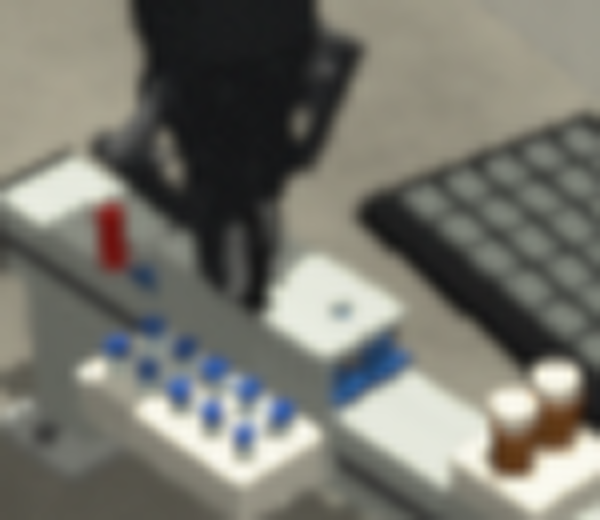

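The crop shows the flange just above the shoe with its near hole at (341,309), over the place of the −y pin. The lever is open and clear of the holder. Now feeling downward.

Request:
jog_arm([
  {"tx": 0,"ty": 0,"tz": 0.3,"yaw": 0,"claw": 0},
  {"tx": 0,"ty": 0,"tz": 0.6,"yaw": 0,"claw": 0},
  {"tx": 0,"ty": 0,"tz": 0.7,"yaw": 0,"claw": 0},
  {"tx": 0,"ty": 0,"tz": 0.8,"yaw": 0,"claw": 0},
  {"tx": 0,"ty": 0,"tz": 0.85,"yaw": 0,"claw": 0},
  {"tx": 0,"ty": 0,"tz": 0.9,"yaw": 0,"claw": 0},
  {"tx": 0,"ty": 0,"tz": 0.95,"yaw": 0,"claw": 0},
])

```text
clock: 8.75
position: [589.6, 88.0, 166.2]
ee_rot: [0.64, 0.769, 0.0, 0.0]
contact_force: [-6.0, 0.1, 12.6]
opening: 8.8
grasp_force: 63.2
```

```bash
python3 - <<'E'
from h import *
s,R=st()
E
```

```text
t 8.75 p [589.6  88.  166.2] yaxis deg 10.48 F [-6.   0.1 12.6] M [-0.08  0.99  0.02] op 8.8 g 63.2
```

Request:
jog_arm([
  {"tx": 0,"ty": -0.05,"tz": -0.15,"yaw": 0,"claw": 0},
  {"tx": 0,"ty": -0.12,"tz": -0.15,"yaw": 0,"claw": 0},
  {"tx": 0,"ty": -0.12,"tz": -0.1,"yaw": 0,"claw": 0},
  {"tx": 0,"ty": -0.12,"tz": 0,"yaw": 0,"claw": 0},
  {"tx": 0,"ty": -0.12,"tz": 0.05,"yaw": 0,"claw": 0},
])

```text
clock: 9.38
position: [589.5, 88.0, 166.0]
ee_rot: [0.64, 0.769, 0.001, 0.001]
contact_force: [-5.3, -0.5, 16.5]
opening: 8.7
grasp_force: 63.8
```

```bash
python3 - <<'E'
from h import *
s,R=st()
E
```

```text
t 9.38 p [589.5  88.  166. ] yaxis deg 10.48 F [-5.3 -0.5 16.5] M [-0.05  0.6  -0.03] op 8.7 g 63.8
```

Request:
jog_arm([
  {"tx": 0,"ty": 0,"tz": -0.1,"yaw": 0,"claw": 0},
  {"tx": 0,"ty": 0,"tz": -0.25,"yaw": 0,"claw": 0},
  {"tx": 0,"ty": 0,"tz": -0.25,"yaw": 0,"claw": 0},
  {"tx": 0,"ty": 0,"tz": -0.25,"yaw": 0,"claw": 0},
])

```text
clock: 9.88
position: [589.2, 87.9, 166.6]
ee_rot: [0.64, 0.769, 0.0, 0.0]
contact_force: [-0.3, 1.1, 1.1]
opening: 8.8
grasp_force: 61.5
```

```bash
python3 - <<'E'
from h import *
s,R=st();print(R.round(4))
im,D=grab_frame('side');save('s3.png',im); print(cv2.imread('pics/s3.png')[...,2][160:170,312:324])
E
```

```text
t 9.88 p [589.2  87.9 166.6] yaxis deg 10.49 F [-0.3  1.1  1.1] M [ 0.09 -0.28  0.1 ] op 8.8 g 61.5
[[-1.821e-01  9.833e-01  1.000e-03]
 [ 9.833e-01  1.821e-01  2.000e-04]
 [ 0.000e+00  1.100e-03 -1.000e+00]]
[[210 225 226 223 218 204 184 165 155 151 149 149]
 [226 229 229 228 227 224 216 193 170 157 151 149]
 [229 230 230 230 229 228 227 220 203 180 157 148]
 [230 229 230 229 228 226 225 227 224 212 180 155]
 [230 230 229 225 217 204 206 223 228 226 214 190]
 [231 230 228 219 186 160 175 218 228 229 226 219]
 [231 231 230 222 193 171 189 222 229 228 223 212]
 [232 232 231 229 222 217 221 225 223 215 190 162]
 [224 231 232 231 230 228 225 219 191 159 125  98]
 [192 220 228 231 229 223 207 180 137  97  66  50]]
```

```bash
python3 - <<'E'
from h import *
th=np.radians(10.45); ex=np.array([np.cos(th),np.sin(th)]); ey=np.array([-np.sin(th),np.cos(th)])
pix=lambda p:np.round(proj('side',p),2)
def circ(c,z,r): return [np.append(np.array(c)+r*np.array([np.cos(a),np.sin(a)]),z) for a in np.linspace(0,6.283,60)]
def pin(c):
    m=np.zeros((400*16,640*16),np.uint8)
    pts=np.array([proj('side',p) for z,r in((138,4),(150.5,4),(152,3.3)) for p in circ(c,z,r)])
    return cv2.convexHull(pts.astype(np.float32))
m=cv2.imread('pics/side0.png')[...,2].astype(float)
for name,c in(('pin1',(609.6,126.5)),('pin2',(622.6,57.3))):
    h=pin(c)[:,0]; print(name,'pred hull u',h[:,0].min().round(2),h[:,0].max().round(2),'v',h[:,1].min().round(2),h[:,1].max().round(2),'axis mid',pix((*c,145)),'z138',pix((*c,138)),'z152',pix((*c,152)))
# hole centroids observed vs predicted from TCP
def obs(f,u0,v0,r=3):
    g=230-cv2.imread('pics/'+f)[...,2].astype(float)[v0-2:v0+3,u0-r:u0+r+1]; g=np.clip(g-6,0,None)
    vv,uu=np.mgrid[-2:3,-r:r+1]; return np.round([u0+(g*uu).sum()/g.sum(),v0+(g*vv).sum()/g.sum()],2)
for f,t,u0,v0 in(('side1.png',(588.6,80.3,239.9),318,149),('side2.png',(590.1,88,174.5),317,163),('s3.png',(589.2,87.9,166.6),317,165)):
    c=np.array(t[:2])+26*ex-35*ey
    print(f,'obs',obs(f,u0,v0),'pred top/bottom',pix((*c,t[2]-10)),pix((*c,t[2]-15)))
a=np.array([622,57,150.]);print('px per mm U',(np.array(proj('side',a+[*ex,0]))-proj('side',a)).round(3),'V',(np.array(proj('side',a+[*ey,0]))-proj('side',a)).round(3),'Z',(np.array(proj('side',a+[0,0,1]))-proj('side',a)).round(3))
# pin observed table
print(m[155:166,300:311].astype(int));print(m[162:174,313:324].astype(int))
E
```

```text
pin1 pred hull u 302.07 304.54 v 157.13 161.63 axis mid [303.3  159.32] z138 [303.39 160.95] z152 [303.2  157.69]
pin2 pred hull u 315.9 318.35 v 165.87 170.48 axis mid [317.13 168.12] z138 [317.18 169.76] z152 [317.07 166.47]
side1.png obs [318.19 148.77] pred top/bottom [317.05 148.53] [317.09 149.81]
side2.png obs [317.22 163.33] pred top/bottom [316.68 163.41] [316.71 164.6 ]
s3.png obs [317.1 165.3] pred top/bottom [316.53 165.39] [316.56 166.58]
px per mm U [ 0.218 -0.127] V [-0.202 -0.129] Z [-0.007 -0.236]
[[100  65  59  77  87 106 118 109  98 109 135]
 [ 66  50  48  58  70  75  78  67  54  71 111]
 [ 50  48  52  74 104  94  65  49  44  50  91]
 [ 47  48  55  91 134 123  76  49  48  49  82]
 [ 49  49  55  81 116 111  73  50  49  49  64]
 [ 49  49  55  76  98  97  71  53  49  49  52]
 [ 50  49  55  72  88  87  68  53  50  49  49]
 [ 49  50  52  59  68  68  57  50  49  49  49]
 [ 47  48  49  51  52  53  51  49  49  49  50]
 [ 46  47  48  49  50  50  50  49  49  50  50]
 [ 65  50  44  47  49  49  50  49  49  49  49]]
[[ 50  58  77 103 125 139 145 143 138 136 139]
 [ 49  50  56  68  87 108 129 129 108 101 119]
 [ 49  49  50  53  58  71  91  94  70  61  90]
 [ 49  49  49  52  64  77  75  65  48  40  63]
 [ 48  49  50  59  88 115 100  65  47  42  54]
 [ 48  48  50  58  90 120 101  64  50  47  60]
 [ 48  48  49  56  80 103  90  63  50  49  59]
 [ 49  49  50  58  76  94  86  64  51  48  51]
 [ 47  47  49  57  72  85  80  59  49  48  48]
 [ 46  47  48  51  58  64  61  50  47  47  55]
 [ 44  45  48  48  48  50  48  46  53  78 112]
 [ 47  41  44  47  47  46  49  72 111 148 184]]
```

Request:
jog_arm([
  {"tx": 0,"ty": 0,"tz": -0.15,"yaw": 0,"claw": 0},
  {"tx": -0.15,"ty": 0.08,"tz": -0.15,"yaw": 0,"claw": 0},
  {"tx": -0.25,"ty": 0.13,"tz": -0.15,"yaw": 0,"claw": 0},
  {"tx": -0.25,"ty": 0.13,"tz": -0.05,"yaw": 0,"claw": 0},
  {"tx": -0.25,"ty": 0.13,"tz": 0.05,"yaw": 0,"claw": 0},
  {"tx": -0.25,"ty": 0.13,"tz": 0.1,"yaw": 0,"claw": 0},
  {"tx": -0.25,"ty": 0.13,"tz": 0.15,"yaw": 0,"claw": 0},
  {"tx": -0.25,"ty": 0.13,"tz": 0.15,"yaw": 0,"claw": 0},
])

```text
clock: 10.92
position: [590.4, 85.5, 165.1]
ee_rot: [0.64, 0.769, 0.0, 0.0]
contact_force: [-0.1, -0.4, -4.4]
opening: 8.9
grasp_force: 60.9
```

```bash
cat >> h.py <<'E'
def UV():
    s,R=st(); th=np.radians(10.45); print('UV',(np.array([[np.cos(th),np.sin(th)],[-np.sin(th),np.cos(th)]])@s['position'][:2]).round(2))
E
python3 -c "
from h import *
UV()"
```

```text
t 10.93 p [590.4  85.5 165.1] yaxis deg 10.49 F [-0.1 -0.4 -4.4] M [-0.06 -0.08  0.01] op 8.9 g 60.9
UV [596.08 -22.98]
```

It went in past the pin tops at once, with no contact force. Lowering on.

Request:
jog_arm([
  {"tx": 0,"ty": 0,"tz": 0.1,"yaw": 0,"claw": 0},
  {"tx": 0,"ty": 0,"tz": 0.2,"yaw": 0,"claw": 0},
  {"tx": 0,"ty": 0,"tz": 0.3,"yaw": 0,"claw": 0},
  {"tx": 0,"ty": 0,"tz": 0.4,"yaw": 0,"claw": 0},
  {"tx": 0,"ty": 0,"tz": 0.5,"yaw": 0,"claw": 0},
])

```text
clock: 11.55
position: [590.4, 85.5, 160.0]
ee_rot: [0.64, 0.769, 0.0, 0.0]
contact_force: [0.1, -0.6, -3.5]
opening: 9.4
grasp_force: 60.9
```

```bash
python3 -c "
from h import *
UV()"
```

```text
t 11.55 p [590.4  85.5 160. ] yaxis deg 10.49 F [ 0.1 -0.6 -3.5] M [-0.15 -0.11 -0.02] op 9.4 g 60.9
UV [596.12 -22.99]
```

Request:
jog_arm([
  {"tx": 0,"ty": 0,"tz": 0.1,"yaw": 0,"claw": 0},
  {"tx": 0,"ty": 0,"tz": 0.2,"yaw": 0,"claw": 0},
  {"tx": 0,"ty": 0,"tz": 0.3,"yaw": 0,"claw": 0},
  {"tx": 0,"ty": 0,"tz": 0.4,"yaw": 0,"claw": 0},
  {"tx": 0,"ty": 0,"tz": 0.5,"yaw": 0,"claw": 0},
  {"tx": 0,"ty": 0,"tz": 0.57,"yaw": 0,"claw": 0},
  {"tx": 0,"ty": 0,"tz": 0.62,"yaw": 0,"claw": 0},
])

```text
clock: 12.42
position: [590.4, 85.5, 153.9]
ee_rot: [0.64, 0.769, 0.0, 0.0]
contact_force: [0.6, -0.5, -2.4]
opening: 9.3
grasp_force: 60.9
```

```bash
python3 -c "
from h import *
UV()"
```

```text
t 12.43 p [590.4  85.5 153.9] yaxis deg 10.48 F [ 0.6 -0.5 -2.4] M [-0.17 -0.14 -0.02] op 9.3 g 60.9
UV [596.11 -22.97]
```

Home is expected at about 152.8–153. Continue in small steps until it seats.

Request:
jog_arm([
  {"tx": 0,"ty": 0,"tz": 0.05,"yaw": 0,"claw": 0},
  {"tx": 0,"ty": 0,"tz": 0.1,"yaw": 0,"claw": 0},
  {"tx": 0,"ty": 0,"tz": 0.13,"yaw": 0,"claw": 0},
  {"tx": 0,"ty": 0,"tz": 0.13,"yaw": 0,"claw": 0},
])

```text
clock: 12.92
position: [590.4, 85.6, 153.0]
ee_rot: [0.64, 0.769, 0.0, 0.0]
contact_force: [-1.6, -0.8, 2.6]
opening: 8.7
grasp_force: 61.6
```

```bash
python3 -c "
from h import *
UV()"
```

```text
t 12.93 p [590.4  85.6 153. ] yaxis deg 10.48 F [-1.6 -0.8  2.6] M [-0.26  0.18  0.01] op 8.7 g 61.6
UV [596.14 -22.94]
```

Request:
jog_arm([
  {"tx": 0,"ty": 0,"tz": 0.03,"yaw": 0,"claw": 0},
  {"tx": 0,"ty": 0,"tz": 0.04,"yaw": 0,"claw": 0},
  {"tx": 0,"ty": 0,"tz": 0.04,"yaw": 0,"claw": 0},
  {"tx": 0,"ty": 0,"tz": 0.04,"yaw": 0,"claw": 0},
])

```text
clock: 13.42
position: [590.4, 85.6, 153.0]
ee_rot: [0.64, 0.769, 0.0, 0.0]
contact_force: [-2.1, -1.3, 6.0]
opening: 8.6
grasp_force: 62.3
```

```bash
python3 - <<'E'
from h import *
UV()
im,D=grab_frame('side');save('s4.png',im); P=cloud('side',D.astype(float))
f=(abs(P[...,2]-144)<6)&(np.hypot(P[...,0]-612,P[...,1]-60)<60);print('flange z',np.median(P[f][:,2]).round(1))
a=cv2.resize(cv2.imread('pics/s4.png')[125:190,275:350],None,fx=8,fy=8,interpolation=cv2.INTER_CUBIC); cv2.imwrite('pics/c4.png',a)
E
```

```text
t 13.43 p [590.4  85.6 153. ] yaxis deg 10.49 F [-2.1 -1.3  6. ] M [-0.31  0.49  0.01] op 8.6 g 62.3
UV [596.15 -22.93]
flange z 144.0
```

View pics/c4.png

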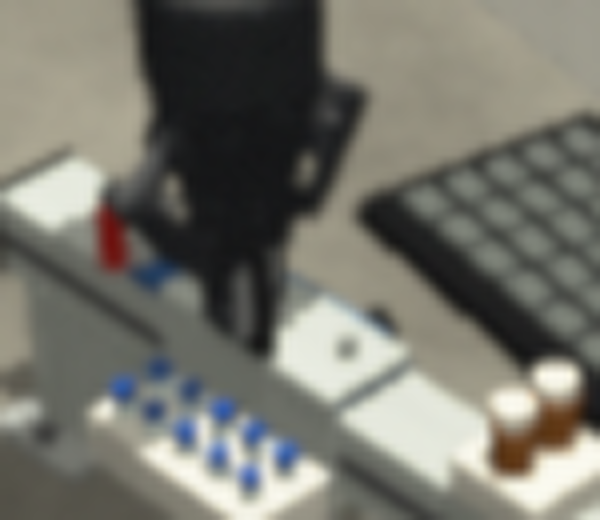

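Seated: the flange lies flat on the shoe (top at z 144 by depth) and a pin shows in the hole at (347,348). Grip force is 62 N and the seating load about 9 N. Now releasing and rising.

Request:
jog_arm([
  {"tx": 0,"ty": 0,"tz": -0.05,"yaw": 0,"claw": 10},
  {"tx": 0,"ty": 0,"tz": -0.05,"yaw": 0,"claw": 35},
  {"tx": 0,"ty": 0,"tz": -0.05,"yaw": 0,"claw": 40},
  {"tx": 0,"ty": 0,"tz": -0.05,"yaw": 0,"claw": 40},
  {"tx": 0,"ty": 0,"tz": -0.05,"yaw": 0,"claw": 40},
  {"tx": 0,"ty": 0,"tz": -1.5,"yaw": 0,"claw": 40},
  {"tx": 0,"ty": 0,"tz": -4,"yaw": 0,"claw": 40},
  {"tx": 0,"ty": 0,"tz": -6,"yaw": 0,"claw": 40},
  {"tx": 0,"ty": 0,"tz": -6,"yaw": 0,"claw": 0},
  {"tx": 0,"ty": 0,"tz": -6,"yaw": 0,"claw": 0},
])

```text
clock: 14.72
position: [590.0, 85.6, 211.9]
ee_rot: [0.64, 0.769, -0.0, -0.0]
contact_force: [-0.6, 0.9, -0.6]
opening: 0.3
grasp_force: 0.0
```

```bash
python3 - <<'E'
from h import *
UV()
im,D=grab_frame('side'); P=cloud('side',D.astype(float))
f=(abs(P[...,2]-144)<6)&(np.hypot(P[...,0]-612,P[...,1]-60)<60);print('flange z',np.median(P[f][:,2]).round(1))
hs=cv2.cvtColor(im,cv2.COLOR_RGB2HSV); r=((hs[...,0]<8)|(hs[...,0]>172))&(hs[...,1]>130)&(np.hypot(P[...,0]-600,P[...,1]-150)<120)
print('red',r.sum(),P[r].mean(0).round(1))
E
```

```text
t 14.72 p [590.   85.6 211.9] yaxis deg 10.49 F [-0.6  0.9 -0.6] M [ 0.03  0.03 -0.01] op 0.3 g 0.0
UV [595.7  -22.87]
flange z 144.6
red 19 [567.7 152.4 167.4]
```

Request:
jog_arm([
  {"tx": 1.5,"ty": -0.5,"tz": 0,"yaw": 0,"claw": 0},
  {"tx": 3.5,"ty": -1,"tz": 0,"yaw": 0,"claw": 0},
  {"tx": 4.6,"ty": -1,"tz": 0,"yaw": 0,"claw": 0},
  {"tx": 4.6,"ty": -1,"tz": 1,"yaw": 0,"claw": 0},
  {"tx": 4.6,"ty": -1,"tz": 2.5,"yaw": 0,"claw": 0},
  {"tx": 4.6,"ty": -1,"tz": 4,"yaw": 0,"claw": 0},
  {"tx": 4.6,"ty": -1,"tz": 5.2,"yaw": 0,"claw": 0},
  {"tx": 4.6,"ty": -1,"tz": 5.2,"yaw": 0,"claw": 0},
])

```text
clock: 15.78
position: [571.4, 128.5, 158.8]
ee_rot: [0.64, 0.769, -0.001, -0.001]
contact_force: [0.0, 1.0, -0.0]
opening: 0.1
grasp_force: 0.0
```

```bash
cat > red.py <<'E'
from h import *
UV()
im,D=grab_frame('side'); P=cloud('side',D.astype(float))
f=(abs(P[...,2]-144)<6)&(np.hypot(P[...,0]-612,P[...,1]-60)<60);print('flange z',np.median(P[f][:,2]).round(1))
hs=cv2.cvtColor(im,cv2.COLOR_RGB2HSV); r=((hs[...,0]<8)|(hs[...,0]>172))&(hs[...,1]>130)&(np.hypot(P[...,0]-600,P[...,1]-150)<120)
p=P[r].mean(0) if r.sum() else np.zeros(3); th=np.radians(10.45)
print('red',r.sum(),p.round(1),'UV',p[:2]@[np.cos(th),np.sin(th)],p[:2]@[-np.sin(th),np.cos(th)])
save('last.png',im)
E
python3 red.py
```

```text
t 15.78 p [571.4 128.5 158.8] yaxis deg 10.46 F [ 0.  1. -0.] M [0.   0.   0.01] op 0.1 g 0.0
UV [585.18  22.7 ]
flange z 145.2
red 12 [563.5 144.1 170.6] UV 580.3247348276776 39.47923920191949
```

Request:
jog_arm([
  {"tx": 0.5,"ty": 0,"tz": 0,"yaw": 0,"claw": 0},
  {"tx": 1,"ty": 0,"tz": 0,"yaw": 0,"claw": 0},
  {"tx": 1.4,"ty": 0,"tz": 0,"yaw": 0,"claw": 0},
  {"tx": 1.8,"ty": 0,"tz": 0,"yaw": 0,"claw": 0},
  {"tx": 2.2,"ty": 0,"tz": 0,"yaw": 0,"claw": 0},
  {"tx": 2.6,"ty": 0,"tz": 0,"yaw": 0,"claw": 0},
  {"tx": 3,"ty": 0,"tz": 0,"yaw": 0,"claw": 0},
  {"tx": 3.4,"ty": 0,"tz": 0,"yaw": 0,"claw": 0},
  {"tx": 3.7,"ty": 0,"tz": 0,"yaw": 0,"claw": 0},
])

```text
clock: 16.95
position: [563.8, 166.0, 159.7]
ee_rot: [0.639, 0.769, -0.001, -0.001]
contact_force: [-0.9, -1.8, 0.0]
opening: -0.2
grasp_force: 1.1
```

```bash
python3 red.py
```

```text
t 16.95 p [563.8 166.  159.7] yaxis deg 10.53 F [-0.9 -1.8  0. ] M [-0.5  -0.   -0.01] op -0.2 g 1.1
UV [584.58  61.01]
flange z 144.8
red 0 [0. 0. 0.] UV 0.0 0.0
```

Request:
jog_arm([
  {"tx": -0.4,"ty": -0.4,"tz": 0,"yaw": 0,"claw": 0},
  {"tx": -0.4,"ty": -1.5,"tz": 0,"yaw": 0,"claw": 0},
  {"tx": 1,"ty": -1.5,"tz": 0,"yaw": 0,"claw": 0},
  {"tx": 2.2,"ty": -1.5,"tz": 0,"yaw": 0,"claw": 0},
  {"tx": 2.2,"ty": -1,"tz": 0,"yaw": 0,"claw": 0},
  {"tx": 2.2,"ty": -0.5,"tz": 0,"yaw": 0,"claw": 0},
  {"tx": 2.2,"ty": 0,"tz": 0,"yaw": 0,"claw": 0},
  {"tx": 2.2,"ty": 0.5,"tz": 0,"yaw": 0,"claw": 0},
  {"tx": 2.2,"ty": 0.9,"tz": 0,"yaw": 0,"claw": 0},
  {"tx": 2.2,"ty": 1.2,"tz": 0,"yaw": 0,"claw": 0},
])

```text
clock: 18.25
position: [566.9, 199.7, 160.1]
ee_rot: [0.636, 0.771, 0.001, -0.008]
contact_force: [-14.0, 18.3, 7.7]
opening: -0.1
grasp_force: 10.3
```

```bash
python3 red.py
```

```text
t 18.25 p [566.9 199.7 160.1] yaxis deg 10.97 F [-14.   18.3   7.7] M [3.69 2.73 0.22] op -0.1 g 10.3
UV [593.67  93.54]
flange z 145.0
red 21 [585.4 187.8 170.9] UV 609.7750137062211 78.54078789631235
```

Request:
jog_arm([
  {"tx": 0,"ty": -1,"tz": 0,"yaw": 0,"claw": 0},
  {"tx": 0,"ty": -3,"tz": 0,"yaw": 0,"claw": 0},
  {"tx": 0,"ty": -4,"tz": 0,"yaw": 0,"claw": 0},
  {"tx": 0,"ty": -4,"tz": 0,"yaw": 0,"claw": 0},
  {"tx": 0,"ty": -4,"tz": 0,"yaw": 0,"claw": 0},
])

```text
clock: 18.92
position: [535.0, 181.9, 160.3]
ee_rot: [0.64, 0.769, 0.001, 0.0]
contact_force: [0.7, -0.3, 0.2]
opening: 0.2
grasp_force: 0.0
```

```bash
python3 red.py; python3 -c "
import cv2
a=cv2.resize(cv2.imread('pics/last.png')[115:180,260:335],None,fx=8,fy=8,interpolation=cv2.INTER_CUBIC); cv2.imwrite('pics/c5.png',a)"
```

```text
t 18.93 p [535.  181.9 160.3] yaxis deg 10.46 F [ 0.7 -0.3  0.2] M [-0.05 -0.02  0.02] op 0.2 g 0.0
UV [559.09  81.81]
flange z 145.1
red 14 [586.5 186.5 170.8] UV 610.5771436370369 77.0328536680814
```

View pics/c5.png

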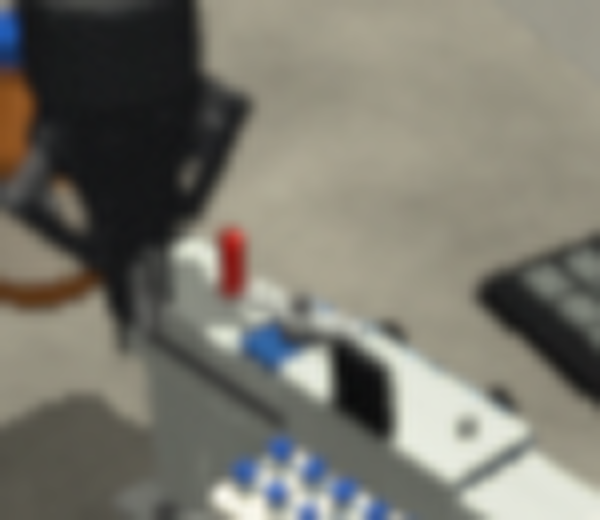

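The crop shows the red handle at (232,262), well round towards +y, with the tongue at about (315,325) coming over the flange's end. The finger was deflected sideways, so I measure the handle's angle before pushing again.

```bash
cat > ang.py <<'E'
from h import *
th=np.radians(10.45); E=np.array([[np.cos(th),np.sin(th)],[-np.sin(th),np.cos(th)]])
UV()
# compare handle pixel with model over clamp angle, relative to its start pixel (cancels camera bias)
def model(n,a,V0): 
    q=E.T@np.array([622.1-36*np.cos(a),V0+36*np.sin(a)]); return np.mean([proj(n,(*q,z)) for z in np.linspace(152,179,10)],0)
for n in('side','top'):
    def red(im):
        h=cv2.cvtColor(im,cv2.COLOR_RGB2HSV); m=((h[...,0]<8)|(h[...,0]>172))&(h[...,1]>110)
        c=model(n,.8,50.5); vv,uu=np.mgrid[0:400,0:640]; m&=np.hypot(uu-c[0],vv-c[1])<30
        v,u=np.nonzero(m); return len(u),np.array([u.mean(),v.mean()]) if len(u) else None
    r0=red(cv2.cvtColor(cv2.imread(f'pics/{n}0.png'),cv2.COLOR_BGR2RGB)); im,D=grab_frame(n); r=red(im)
    print(n,'start',r0,'model',model(n,0,50.5).round(2),'now',r)
    if r[1] is not None:
        for a in np.arange(.9,1.75,.1): print(round(a,2),(model(n,a,50.5)-model(n,0,50.5)-(r[1]-r0[1])).round(2),end=' ')
        print()
E
python3 ang.py
```

```text
t 18.98 p [534.9 181.9 160.3] yaxis deg 10.46 F [-0.7 -0.6  0.1] M [-0.02 -0.01  0.01] op 0.2 g 0.0
UV [559.05  81.86]
side start (19, array([288.42105263, 154.26315789])) model [288.08 154.42] now (21, array([288.85714286, 147.38095238]))
0.9 [-2.6   1.92] 1.0 [-2.34  1.34] 1.1 [-1.98  0.77] 1.2 [-1.53  0.22] 1.3 [-0.99 -0.3 ] 1.4 [-0.36 -0.8 ] 1.5 [ 0.33 -1.25] 1.6 [ 1.1  -1.67] 1.7 [ 1.93 -2.05] 
top start (23, array([247.30434783, 194.52173913])) model [248.77 194.4 ] now (0, None)
```

Request:
jog_arm([
  {"tx": 0.4,"ty": 1,"tz": 0,"yaw": 0,"claw": 0},
  {"tx": 0.4,"ty": 2.2,"tz": 0,"yaw": 0,"claw": 0},
  {"tx": 0.4,"ty": 2.8,"tz": 0,"yaw": 0,"claw": 0},
  {"tx": 0.4,"ty": 2.8,"tz": 0,"yaw": 0,"claw": 0},
  {"tx": 0.4,"ty": 3,"tz": 0,"yaw": 0,"claw": 0},
  {"tx": 0.4,"ty": 3.2,"tz": 0,"yaw": 0,"claw": 0},
  {"tx": 0.4,"ty": 3.2,"tz": 0,"yaw": 0,"claw": 0},
])

```text
clock: 19.95
position: [564.7, 191.7, 160.2]
ee_rot: [0.639, 0.769, 0.0, 0.0]
contact_force: [-0.4, -0.6, -0.0]
opening: 0.2
grasp_force: 0.0
```

```bash
python3 ang.py
```

```text
t 19.95 p [564.7 191.7 160.2] yaxis deg 10.49 F [-0.4 -0.6 -0. ] M [-0.03  0.01 -0.01] op 0.2 g 0.0
UV [590.07  86.12]
side start (19, array([288.42105263, 154.26315789])) model [288.08 154.42] now (27, array([288.44444444, 147.37037037]))
0.9 [-2.19  1.93] 1.0 [-1.93  1.35] 1.1 [-1.57  0.78] 1.2 [-1.11  0.23] 1.3 [-0.57 -0.29] 1.4 [ 0.05 -0.79] 1.5 [ 0.75 -1.24] 1.6 [ 1.51 -1.66] 1.7 [ 2.34 -2.04] 
top start (23, array([247.30434783, 194.52173913])) model [248.77 194.4 ] now (0, None)
```

No contact yet at U 590. Pushing on slowly.

Request:
jog_arm([
  {"tx": 0,"ty": 0.2,"tz": 0,"yaw": 0,"claw": 0},
  {"tx": 0,"ty": 0.4,"tz": 0,"yaw": 0,"claw": 0},
  {"tx": 0,"ty": 0.6,"tz": 0,"yaw": 0,"claw": 0},
  {"tx": 0,"ty": 0.6,"tz": 0,"yaw": 0,"claw": 0},
])

```text
clock: 20.55
position: [570.1, 193.2, 160.0]
ee_rot: [0.639, 0.769, -0.0, -0.0]
contact_force: [-2.0, 1.3, 0.5]
opening: 0.2
grasp_force: 1.1
```

```bash
python3 ang.py
```

```text
t 20.55 p [570.1 193.2 160. ] yaxis deg 10.52 F [-2.   1.3  0.5] M [0.23 0.53 0.  ] op 0.2 g 1.1
UV [595.68  86.63]
side start (19, array([288.42105263, 154.26315789])) model [288.08 154.42] now (19, array([289.15789474, 146.68421053]))
0.9 [-2.9   2.62] 1.0 [-2.64  2.03] 1.1 [-2.28  1.46] 1.2 [-1.83  0.92] 1.3 [-1.29  0.39] 1.4 [-0.66 -0.1 ] 1.5 [ 0.03 -0.56] 1.6 [ 0.8  -0.97] 1.7 [ 1.63 -1.35] 
top start (23, array([247.30434783, 194.52173913])) model [248.77 194.4 ] now (0, None)
```

Request:
jog_arm([
  {"tx": 0,"ty": -0.4,"tz": 0,"yaw": 0,"claw": 0},
  {"tx": -0.4,"ty": -0.4,"tz": 0,"yaw": 0,"claw": 0},
  {"tx": -0.4,"ty": -0.4,"tz": 0,"yaw": 0,"claw": 0},
  {"tx": -0.4,"ty": 0,"tz": 0,"yaw": 0,"claw": 0},
  {"tx": -0.4,"ty": 0.3,"tz": 0,"yaw": 0,"claw": 0},
  {"tx": -0.4,"ty": 0.5,"tz": 0,"yaw": 0,"claw": 0},
  {"tx": -0.4,"ty": 0.5,"tz": 0,"yaw": 0,"claw": 0},
])

```text
clock: 21.52
position: [576.1, 190.2, 160.0]
ee_rot: [0.639, 0.769, 0.0, -0.0]
contact_force: [-1.5, 1.0, 1.1]
opening: -0.2
grasp_force: 0.7
```

```bash
python3 ang.py
```

```text
t 21.52 p [576.1 190.2 160. ] yaxis deg 10.52 F [-1.5  1.   1.1] M [0.2  0.36 0.06] op -0.2 g 0.7
UV [601.02  82.54]
side start (19, array([288.42105263, 154.26315789])) model [288.08 154.42] now (13, array([290.53846154, 146.        ]))
0.9 [-4.28  3.3 ] 1.0 [-4.02  2.72] 1.1 [-3.66  2.15] 1.2 [-3.21  1.6 ] 1.3 [-2.67  1.08] 1.4 [-2.04  0.58] 1.5 [-1.35  0.13] 1.6 [-0.58 -0.29] 1.7 [ 0.25 -0.67] 
top start (23, array([247.30434783, 194.52173913])) model [248.77 194.4 ] now (0, None)
```

Request:
jog_arm([
  {"tx": 0,"ty": 0.15,"tz": 0,"yaw": 0,"claw": 0},
  {"tx": 0,"ty": 0.3,"tz": 0,"yaw": 0,"claw": 0},
  {"tx": 0,"ty": 0.3,"tz": 0,"yaw": 0,"claw": 0},
])

```text
clock: 22.0
position: [578.7, 190.4, 160.1]
ee_rot: [0.639, 0.769, -0.0, -0.0]
contact_force: [-4.0, 1.3, 0.3]
opening: -0.0
grasp_force: 1.6
```

```bash
python3 ang.py
```

```text
t 22.0 p [578.7 190.4 160.1] yaxis deg 10.49 F [-4.   1.3  0.3] M [0.29 0.66 0.04] op -0.0 g 1.6
UV [603.59  82.28]
side start (19, array([288.42105263, 154.26315789])) model [288.08 154.42] now (12, array([291.41666667, 146.        ]))
0.9 [-5.16  3.3 ] 1.0 [-4.9   2.72] 1.1 [-4.54  2.15] 1.2 [-4.09  1.6 ] 1.3 [-3.54  1.08] 1.4 [-2.92  0.58] 1.5 [-2.22  0.13] 1.6 [-1.46 -0.29] 1.7 [-0.63 -0.67] 
top start (23, array([247.30434783, 194.52173913])) model [248.77 194.4 ] now (0, None)
```

Request:
jog_arm([
  {"tx": 0,"ty": 0.15,"tz": 0,"yaw": 0,"claw": 0},
  {"tx": 0,"ty": 0.3,"tz": 0,"yaw": 0,"claw": 0},
  {"tx": 0,"ty": 0.3,"tz": 0,"yaw": 0,"claw": 0},
])

```text
clock: 22.48
position: [579.1, 190.6, 159.9]
ee_rot: [0.639, 0.769, -0.002, -0.002]
contact_force: [-9.9, -0.2, 4.4]
opening: -0.2
grasp_force: 4.4
```

```bash
python3 -c "
from h import *
UV()"
```

```text
t 22.48 p [579.1 190.6 159.9] yaxis deg 10.52 F [-9.9 -0.2  4.4] M [0.15 1.81 0.04] op -0.2 g 4.4
UV [604.06  82.39]
```

The finger advanced only 0.5 mm while the force rose to 10 N, so this is the stop. Backing straight off along −U, rising and checking.

Request:
jog_arm([
  {"tx": 0,"ty": -0.6,"tz": 0,"yaw": 0,"claw": 0},
  {"tx": 0,"ty": -2,"tz": 0,"yaw": 0,"claw": 0},
  {"tx": 0,"ty": -4,"tz": 0,"yaw": 0,"claw": 0},
  {"tx": 0,"ty": -5,"tz": -3,"yaw": 0,"claw": 0},
  {"tx": 0,"ty": -8,"tz": -8,"yaw": 0,"claw": 0},
  {"tx": 0,"ty": -12,"tz": -12,"yaw": 0,"claw": 0},
  {"tx": 5,"ty": -14,"tz": -14,"yaw": 0,"claw": 0},
  {"tx": 10,"ty": -14,"tz": -14,"yaw": 0,"claw": 0},
  {"tx": 10,"ty": -14,"tz": -14,"yaw": 0,"claw": 0},
  {"tx": 10,"ty": -14,"tz": -14,"yaw": 0,"claw": 0},
])

```text
clock: 23.72
position: [427.4, 262.9, 300.4]
ee_rot: [0.64, 0.768, 0.001, 0.001]
contact_force: [-0.3, -1.1, 0.3]
opening: 0.2
grasp_force: 0.0
```

```bash
python3 ang.py; python3 - <<'E'
from h import *
s,_=grab_frame('side');t,D=grab_frame('top')
a=cv2.resize(s[115:190,260:350],(600,500),interpolation=cv2.INTER_CUBIC)[:300+100]
b=cv2.resize(t[155:215,205:330],(600,200),interpolation=cv2.INTER_CUBIC)
save('fin.png',np.vstack([a,b]))
P=cloud('top',D.astype(float)); 
f=(P[...,2]>140)&(P[...,2]<150)&(np.hypot(P[...,0]-612,P[...,1]-90)<70);print('flange top',f.sum(),rect(P[f]))
E
```

```text
t 23.73 p [427.4 262.9 300.4] yaxis deg 10.43 F [-0.3 -1.1  0.3] M [-0.07  0.    0.01] op 0.2 g 0.0
UV [467.98 181.07]
side start (19, array([288.42105263, 154.26315789])) model [288.08 154.42] now (24, array([290.83333333, 145.33333333]))
0.9 [-4.58  3.97] 1.0 [-4.31  3.38] 1.1 [-3.95  2.82] 1.2 [-3.5   2.27] 1.3 [-2.96  1.74] 1.4 [-2.34  1.25] 1.5 [-1.64  0.79] 1.6 [-0.87  0.38] 1.7 [-0.05  0.  ] 
top start (23, array([247.30434783, 194.52173913])) model [248.77 194.4 ] now (16, array([234.5, 183.5]))
0.9 [2.38 7.92] 1.0 [1.53 7.04] 1.1 [0.76 6.08] 1.2 [0.11 5.05] 1.3 [-0.44  3.96] 1.4 [-0.87  2.82] 1.5 [-1.17  1.64] 1.6 [-1.36  0.43] 1.7 [-1.42 -0.79] 
flange top 475 [array([615.77,  98.66]), array([ 67.85, 123.35]), np.float64(16.15)]
```

View pics/fin.png

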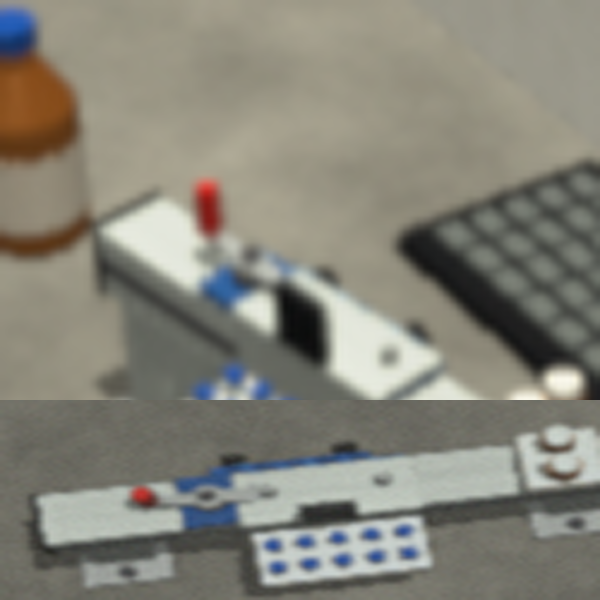

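The final picture shows the holder hanging flush and square on the rail. The red handle at (143,496) points along the rail, and the tongue lies over the flange's end at about (255,493). The measured angle is about 1.6 rad, and the arm is clear of everything.

```bash
python3 -c "
from workcell import *
print(close_job())"
```

```text
the job is handed in; nothing more can be done
None
```

The holder hangs flush on both pins and is released, the clamp is swung to its stop (about 1.6 rad measured), and the job is handed in; the call returned no verdict.

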